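# Clamp the upturned bowl in the repair jig

### The arm

A 6-joint arm with a two-finger parallel gripper is mounted at the origin on a cart in front of the work surface, level with it; the furniture and walls round the work are solid. World frame = base frame: x ahead of the robot, y to its left, z up, the work surface at z = 0. Lengths are in m, angles in rad, forces in N, time in s.
With the tool pointing down it reaches from about 0.25 to 0.725 m from the base axis. Payload 4 kg.
Tool frame: the origin (TCP) lies on the centre line of the jaws, within the pads' length; the fingertips stand 17 mm ahead of it and the grasp point (between the pads) lies 2 mm behind it; z points along the fingers, y is the line along which they close (so a half turn about z gives the same grasp; the last joint's range is limited). The gripper opens to 85 mm and grips with 20 to 120 N. Pads are 22 mm wide; open, the fingers measure 114 mm over their backs; the gripper's body (76 mm by 85 mm) begins 54 mm behind the grasp point. The pads swing forward as they close: fully open they stand 13 mm farther back than shut.
Start: joints at [1.312, 0.241, 0.005, 1.335, 0, 1.571], TCP at [0.128, 0.483, 0.248] pointing down, gripper open.
Joint ranges: [-2.72, 2.72], [-1.05, 1.87], [-1.09, 1.28], [-1.99, 2.15], [-1.42, 1.44], [-3.14, 3.14]. Speed limits (rad/s): [2.79, 2.79, 3.14, 3.14, 3.14, 3.14].

### API

Orientations are given as a unit quaternion [x, y, z, w].
In Python, from workcell import get_obs, imaging, order gives the robot as it stands.
- The arm moves only by the tool apply_moves, never from a script. Its argument "targets" is a list that holds one entry, the list of rows, each a list of 5 numbers: the shift along the world's x, y, z in units of 40 mm (1.0 is 40 mm), then the turn about the world's z in degrees, then the gripper command: -1 is shut, 1 is fully open, values between are in proportion. In form: [[[dx, dy, dz, turn, fingers], ...]]. A call has 1 to 8 rows; each row shifts and turns the commanded pose from where the row before left it; what a row does not reach is not made up. A row lasts 1/12 s, in which the tool goes at most 41.7 mm and 7.16 degrees, less where a joint would pass 70% of its speed; a pose out of reach is approached as far as the arm can. A call is refused whole if a number of a shift passes 1 or a number of a turn 7.16, either way. A call with a gripper value outside its range is refused whole. The fingers move at their own pace and stop on an object; the grip force is fixed at half the most. Time passes only in rows, so rows that do not move let the fingers close. It gives the time, the measured TCP pose, the force, the opening and the grip force at its end, in the units of the state.
- get_obs(): the state, without advancing time (a new reading comes with each control period).
- imaging.camera(name): name is "scene" or "top" or "wrist"; returns (picture, depth): 400x640x3 uint8, blue, green, red; 400x640 float32, m along the optical axis (not along the pixel's ray), 0 where there is no reading.
- imaging.get_calibration(name): a dict with "camera_matrix" (3x3 intrinsics, pixels), "eye" and "rotation" of the camera in the world; the wrist camera has in their place "hand_eye" (4x4, takes a point from camera to tool coordinates, whose origin is the TCP and whose axes are the flange's). Camera axes: x right, y down, z forward; pixel columns grow to the right and rows downward; lengths in m; the calibration is good to about 2 mm. The wrist camera is an equidistant fisheye: a pixel r from the principal point sees the ray r / f radians off the axis. A picture is of the moment at which its call begins: read the wrist's pose just before it. get_calibration takes no time and is no camera call.
- order.job_done(): hands the job in; it is judged then, once.
The state is a dict: "clock": time; "joint_pos": joint angles; "joint_vel": joint speeds; "tau": joint torques, N m; "eef_pos": TCP position; "tool_rot": TCP orientation; "ft_force": force on the tool from outside, world axes, zero at the start; "ft_torque": the same for the moment, N m; "grip_width": finger opening in m; "grasp_force": force on a finger pad.
Only numpy, scipy, OpenCV 4.12 (cv2) and the standard library are available. Lean on these libraries where they do the work, as an engineer would, in place of code of your own. Each camera call takes 0.05 s, during which the arm holds its last target. There are 200 camera calls.

### The job

On the plywood repair jig, push the upside-down bowl with the fingertips along the board until it is fully home against both cork-faced stops. Then push the clamp's red lever over past its centre so that it snaps to its other side and the rubber pad holds the bowl down on its foot. The bowl must only be pushed, never picked up or tipped, and the other loose things on the table must stay where they are.

Things in the scene. Friction and masses are not known exactly. Their poses are not given: they have to be found in the camera images.
- board: Plywood jig board, 300 x 140 x 15 mm, fixed to the table. Origin: centre of its underside. Its x axis runs along its length from the end where the bowl starts to the clamp end; z is up. Two 24 mm high cork-faced stops form a V that opens towards -x; the clamp stands behind them on the board's middle line.
- seat (a point): Point on the board's top face under the centre of a bowl that is fully home in the V of the stops; it is at (20, 0, 15) mm in the board's frame. The stops touch the bowl's rim 40 degrees either side of board +x.
- clamp_pivot (a point): Pivot of the clamp lever, at (90, 0, 80) mm in the board's frame, i.e. 65 mm above the board's top; the pivot axis is parallel to board y. The steel bracket round it is 28 mm wide in y and reaches 18 mm behind it in x and 8 mm above it.
- lever_tip (a point): Centre of the red ball (24 mm across) at the end of the clamp's lever, 100 mm from the pivot. The red grip below the ball is 17 mm thick from 52 to 92 mm from the pivot, the steel rod below that is 10 mm thick.
- clamp (a joint): Clamp lever angle, rad. 0 = open (start): lever leans 0.8 rad from vertical towards board +x, pad arm stands almost upright. Pushing the lever towards board -x raises the value and lowers the pad; upright at 0.8, far stop 1.4, about 1.36 with the bowl under the pad. An over-centre spring (about 0.6 Nm at the ends, none at 0.7 rad) makes it snap to either side and stay.
- pad: Rubber pad (18 mm across, 12 mm high), swivelling slightly on a spindle at the end of the 70 mm pad arm, which turns with the clamp lever; origin at the centre of its upper face. When shut it presses straight down at the seat, 43 mm above the board, with about 8 N.
- work_bowl: The bowl to be clamped: a small loose restored bowl, part white, part cream, standing upside down on the board with its foot up; 76 mm across the rim (which rests on the board), 43 mm high, foot 44 mm across, 80 g. Origin: centre of the foot face, on top, 43 mm above the board's top; its own z axis points down.
- bowl_small: Bystander: loose white bowl, upright, 86 mm across, 53 mm high, at the back. Origin: centre of its underside.
- jar: Bystander: loose brown jar with blue cap, 47 mm across, 81 mm high. Origin: centre of its underside.
- tape: Bystander: loose roll of masking tape, 98 mm across, 25 mm high, lying flat at the right. Origin: centre of its underside.
- block: Bystander: loose cork sanding block, 50 x 76 x 28 mm, at the right. Origin: centre of its underside.
Not all that is in view belongs to the job. Leave any blue, green or pink look-alike of the work_bowl alone.

How it is judged:
On the way, in this order (a step that is already met when the one before it is completed fails the run):
1. the bowl is home against the stops while the clamp is still open (horizontal distance between work_bowl and seat below 0.006 m and value of joint clamp below 0.3 rad), for 0.2 s.
2. the clamp is snapped over and its pad presses on the bowl (value of joint clamp above 1.25 rad and contact force between pad and work_bowl above 3 N), for 0.2 s.
At the end, for the whole second after the job is handed in: The bowl stands flat and still on the board, its centre within 6 mm of the seat, the clamp lever is past 1.25 rad and the pad presses on the bowl with more than 3 N (all of step 2 and horizontal distance between work_bowl and seat below 0.006 m and z of work_bowl in the frame of seat between 0.039 and 0.047 m and angle between the z axis of work_bowl and the z axis of board, either way round below 0.08 rad and linear speed of work_bowl below 0.01 m/s); the robot touches nothing.
It fails at once if the bowl is lifted more than 12 mm off the board (z of work_bowl in the frame of seat above 0.055 m).
It fails at once if the bowl is tipped by more than 0.3 rad (angle between the z axis of work_bowl and the z axis of board, either way round above 0.3 rad).
It fails at once if a bystander is moved by more than 20 mm (distance of any of bowl_small, jar, tape, block from where it was at the start of the episode above 0.02 m).
It also fails if it takes over 51 s, if anything falls off the work surface, if the arm or the gripper's body presses on something with over 40 N, if the wrist force passes 120 N, or if a joint passes its speed limit or range.

## Working session

There is one attempt and no reset: what is moved stays moved. The work goes in short steps, Python scripts to look and compute and a tool call to move; the robot and the scene stay as the last step left them, time stands still between calls to the robot, and variables do not carry over. Pictures are saved under pics/ and viewed, at most 10 in all, crops included, and the job is handed in when it is done.

Besides the shell and the picture viewer there is one more tool, called after "Request:" as a command line: name --argument value ..., lists and objects as JSON in quotes. apply_moves: Moves the arm, as the interface text tells. Its arguments: {"type":"object","properties":{"targets":{"type":"array","items":{"type":"array","items":{"type":"array","items":{"type":"number"}}}}},"required":["targets"]}

```bash
mkdir -p pics
cat > h.py <<'E'
import numpy as np,cv2
from workcell import get_obs, imaging, order
def grab(n):
    p,d=imaging.camera(n); return p,d,imaging.get_calibration(n)
def pts(d,c):
    K=np.array(c["camera_matrix"]);v,u=np.mgrid[:400,:640]
    P=np.stack([(u-K[0,2])/K[0,0]*d,(v-K[1,2])/K[1,1]*d,d],-1)
    return P@np.array(c["rotation"]).T+np.array(c["eye"])
def plane(uv,z,c):
    K=np.array(c["camera_matrix"]);uv=np.atleast_2d(uv).astype(float)
    r=np.c_[(uv[:,0]-K[0,2])/K[0,0],(uv[:,1]-K[1,2])/K[1,1],np.ones(len(uv))]@np.array(c["rotation"]).T
    e=np.array(c["eye"]);return e+r*((z-e[2])/r[:,2])[:,None]
E
python3 - <<'E'
from h import *
for n in("scene","top"):
    p,d,c=grab(n);cv2.imwrite(f"pics/{n}0.png",p);np.savez(f"{n}0.npz",p=p,d=d);print(n,c["eye"],np.round(c["rotation"],3).tolist(),c["camera_matrix"])
o=get_obs();print(o["clock"],o["eef_pos"],o["tool_rot"],o["grip_width"])
E
```

```text
scene [-0.03873701 -0.70560434  1.01481786] [0.862, -0.335, 0.147, -0.351] [[419.69208081   0.         322.67709587]
 [  0.         419.69208081 207.5238995 ]
 [  0.           0.           1.        ]]
top [ 0.40640216 -0.08748352  1.10316767] [0.712, -0.698, 0.045, -0.058] [[397.61646753   0.         316.08979946]
 [  0.         397.61646753 200.61654424]
 [  0.           0.           1.        ]]
0.1 [0.12780341 0.48283776 0.24751066] [ 1.29022778e-01  9.91641189e-01 -9.28710138e-04 -1.15374002e-04] 0.08520536641886457
```

```bash
sed -i 's/^def grab(n):/from scipy.spatial.transform import Rotation as R\ndef grab(n):/; s/p,d=imaging.camera(n); return p,d,imaging.get_calibration(n)/p,d=imaging.camera(n); return p,d,cal(n)/' h.py
cat >> h.py <<'E'
def cal(n):
    c=dict(imaging.get_calibration(n))
    if "rotation" in c:c["rotation"]=R.from_quat(c["rotation"]).as_matrix()
    return c
E
python3 -c "
from h import *
print(cal('top')['rotation'].round(3))"
```

```text
[[ 0.02  -0.989  0.146]
 [-1.    -0.018  0.019]
 [-0.017 -0.146 -0.989]]
```

View pics/scene0.png

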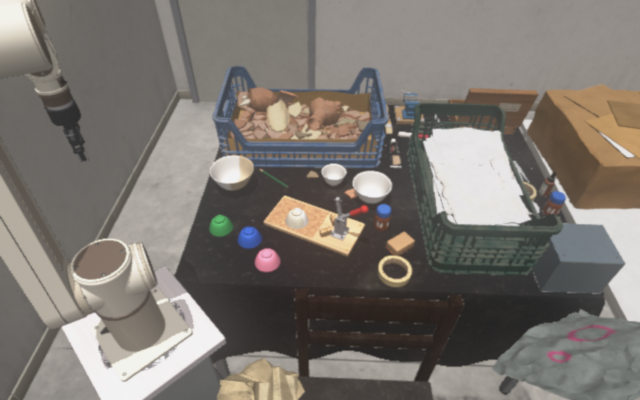

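View pics/top0.png

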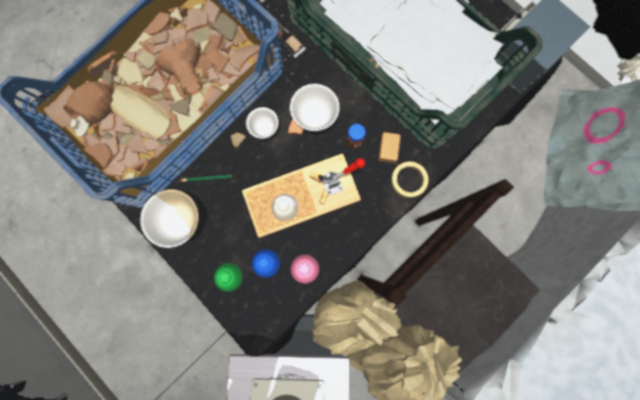

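The scene view shows the jig board at about (314,225), with the white/cream bowl on it at (296,217). Its blue (249,237), green (220,226) and pink (267,260) look-alikes are off the board. In the top view the board spans (243,190) to (360,197), the bowl is at (285,207) and the red ball is at (360,163). The work bowl is the white/cream one on the board, at top (285,207). I'll measure it and confirm with an enlarged crop.

Run:
```python
from h import *
z=np.load("top0.npz");p,d=z["p"],z["d"];c=cal("top");W=pts(d,c)
hsv=cv2.cvtColor(p,cv2.COLOR_BGR2HSV)
# board: plywood/cork colour within roi
roi=np.zeros((400,640),np.uint8);roi[145:245,235:370]=1
m=((hsv[...,2]>110)&(roi>0)).astype(np.uint8)
m=cv2.morphologyEx(m,cv2.MORPH_OPEN,np.ones((3,3)))
cs=max(cv2.findContours(m,0,2)[0],key=cv2.contourArea)
r=cv2.minAreaRect(cs);b=cv2.boxPoints(r);print(r,plane(b,.015,c).round(4).tolist())
# depth points at board height
sel=(abs(W[...,2]-.015)<.006)&(roi>0)&(m>0);q=W[sel]
rr=cv2.minAreaRect(q[:,:2].astype(np.float32)*1000);print("boardrect mm",rr,np.median(q[:,2]))
# bowl foot
s=(W[...,2]>.050)&(W[...,2]<.068)&(roi>0);s[:, 318:]=0
print("foot",W[s][:,:2].mean(0),np.ptp(W[s],axis=0),np.median(W[s][:,2]),s.sum())
s=(W[...,2]>.025)&(W[...,2]<.068)&(roi>0);s[:, 308:]=0
print("bowl circ",cv2.minEnclosingCircle(W[s][:,:2].astype(np.float32)*1000))
red=((hsv[...,1]>170)&((hsv[...,0]<8)|(hsv[...,0]>172))&(roi>0))
print("red",W[red].round(3)[::4].tolist())
cv2.imwrite("pics/crop.png",cv2.resize(p[145:245,235:375],None,fx=5,fy=5,interpolation=cv2.INTER_CUBIC))
zs=np.load("scene0.npz");p2=zs["p"];W2=pts(zs["d"],cal("scene"))
for n,W_,P in(("jar",W,(357,132)),("block",W,(390,146)),("tape",W,(396,180)),("bs",W,(315,107)),("small2",W,(262,123)),("blue",W,(265,262)),("pink",W,(305,268))):print(n,W_[P[1],P[0]].round(3))
```

```text
((308.24896240234375, 192.21380615234375), (51.69757080078125, 126.85030364990234), 69.90476989746094) [[0.594, 0.1471, 0.015], [0.7245, -0.1838, 0.015], [0.5867, -0.2334, 0.015], [0.4602, 0.0918, 0.015]]
boardrect mm ((584.225830078125, -24.210556030273438), (140.8385467529297, 300.5675354003906), 21.512866973876953) 0.014998619650844702
foot [0.54788866 0.01880046] [0.04610361 0.045491   0.01110587] 0.05388201504563317 186
bowl circ ((547.7817993164062, 19.823627471923828), 35.533607482910156)
red [[0.654, -0.172, 0.155], [0.651, -0.169, 0.155], [0.651, -0.179, 0.156], [0.648, -0.169, 0.158], [0.648, -0.179, 0.157], [0.645, -0.167, 0.159], [0.645, -0.176, 0.161], [0.683, -0.171, -0.001], [0.642, -0.169, 0.16], [0.643, -0.179, 0.158], [0.644, -0.158, 0.144], [0.64, -0.167, 0.159], [0.64, -0.176, 0.161], [0.643, -0.154, 0.136], [0.64, -0.162, 0.149], [0.638, -0.172, 0.156], [0.638, -0.181, 0.158], [0.64, -0.153, 0.138], [0.638, -0.163, 0.146], [0.636, -0.172, 0.154], [0.636, -0.181, 0.155], [0.637, -0.151, 0.138], [0.635, -0.16, 0.148], [0.634, -0.17, 0.153], [0.634, -0.179, 0.155], [0.635, -0.151, 0.138], [0.633, -0.16, 0.145], [0.633, -0.17, 0.146], [0.635, -0.142, 0.127], [0.632, -0.151, 0.138], [0.632, -0.161, 0.141], [0.665, -0.183, -0.0], [0.631, -0.147, 0.131], [0.63, -0.156, 0.138], [0.662, -0.177, -0.0], [0.63, -0.144, 0.126], [0.629, -0.154, 0.132], [0.628, -0.137, 0.123], [0.627, -0.147, 0.127], [0.627, -0.157, 0.127], [0.625, -0.147, 0.125]]
jar [ 0.744 -0.173  0.08 ]
block [ 0.723 -0.269  0.025]
tape [ 0.627 -0.286  0.023]
bs [ 0.841 -0.057  0.009]
small2 [0.791 0.094 0.007]
blue [0.397 0.066 0.038]
pink [ 0.383 -0.041  0.04 ]
```

View pics/crop.png

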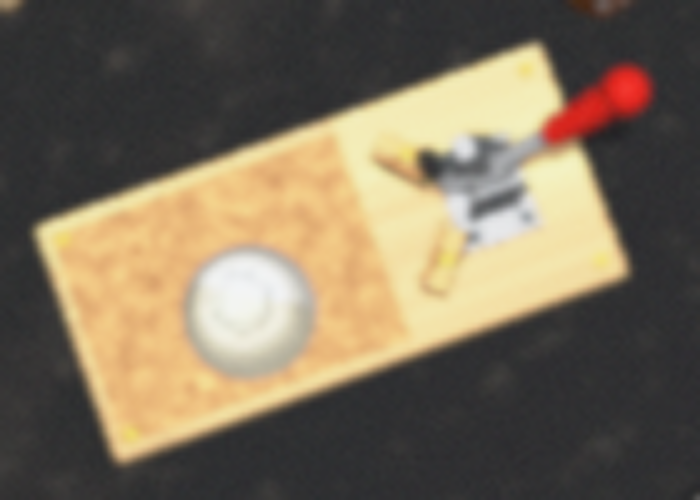

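The crop confirms it: the bowl that stands upside down on the cork part of the board is white/cream, at crop (248,300). The lever's red ball is at crop (628,90), leaning towards board +x. The board centre is (0.584,-0.024), with ex=(0.367,-0.930). In the board frame the bowl is at about (-53,-18) mm. I'll approach from behind it.

Request:
apply_moves --targets '[[[0.7, -0.7, 0, -6.7, 0.18], [0.7, -0.7, 0, -6.7, 0.18], [0.7, -0.7, 0, -6.7, 0.18], [0.7, -0.7, 0, -6.7, 0.18], [0.7, -0.7, 0, -6.7, 0.18], [0.7, -0.7, 0, -6.7, 0.18], [0.7, -0.7, 0, -6.7, 0.18], [0.7, -0.7, 0, -6.7, 0.18]]]'

```text
clock: 0.77
eef_pos: [0.3527, 0.2576, 0.2481]
tool_rot: [0.565, 0.825, -0.0, -0.0]
ft_force: [0.9, 0.4, -0.6]
grip_width: 0.0506
grasp_force: 0.0
```

Request:
apply_moves --targets '[[[0.7, -0.7, 0, 0, 0.18], [0.7, -0.7, 0, 0, 0.18], [0.7, -0.7, -0.2, 0, 0.18], [0.7, -0.7, -0.4, 0, 0.18], [0.7, -0.7, -0.4, 0, 0.18], [0.5, -0.5, -0.5, 0, 0.18], [0, 0, -0.5, 0, 0.18], [0, 0, 0, 0, 0.18]]]'

```text
clock: 1.43
eef_pos: [0.5085, 0.0986, 0.1643]
tool_rot: [0.564, 0.826, -0.003, -0.003]
ft_force: [-1.3, -0.8, -0.2]
grip_width: 0.0503
grasp_force: 0.0
```

```bash
cat >> h.py <<'E'
C=np.array([.5842,-.0242]);ex=np.array([.3667,-.9303]);ey=np.array([.9303,.3667])
def bf(xy):v=np.asarray(xy)[:2]-C;return np.array([v@ex,v@ey])*1000
def st():
    o=get_obs();Rm=R.from_quat(o["tool_rot"]).as_matrix()
    print("t",o["clock"],"tcp",o["eef_pos"].round(4) if hasattr(o["eef_pos"],"round") else o["eef_pos"],"board mm",bf(o["eef_pos"]).round(1),"yaxis deg",np.degrees(np.arctan2(Rm[1,1],Rm[0,1])).round(1),"f",np.round(o["ft_force"],1),"w",o["grip_width"])
    return o
E
python3 -c "
from h import *
st()"
```

```text
t 1.4333 tcp [0.5085 0.0986 0.1643] board mm [-142.   -25.4] yaxis deg 21.4 f [-1.3 -0.8 -0.2] w 0.050298349017876255
```

Request:
apply_moves --targets '[[[0.1, 0.04, -0.7, 0, 0.18], [0.07, 0.03, -0.7, 0, 0.18], [0, 0, -0.7, 0, 0.18], [0, 0, -0.5, 0, 0.18], [0, 0, -0.3, 0, 0.18], [0, 0, -0.1, 0, 0.18], [0, 0, 0, 0, 0.18]]]'

```text
clock: 2.02
eef_pos: [0.5164, 0.1041, 0.0487]
tool_rot: [0.562, 0.827, -0.001, -0.001]
ft_force: [0.2, -0.5, 0.6]
grip_width: 0.05
grasp_force: 0.0
```

```bash
python3 -c "
from h import *
st()
p,d,c=grab('wrist');cv2.imwrite('pics/w1.png',p)"
```

```text
t 2.0167 tcp [0.5164 0.1041 0.0487] board mm [-144.2  -16.1] yaxis deg 21.6 f [ 0.2 -0.5  0.6] w 0.05001025323096318
```

View pics/w1.png

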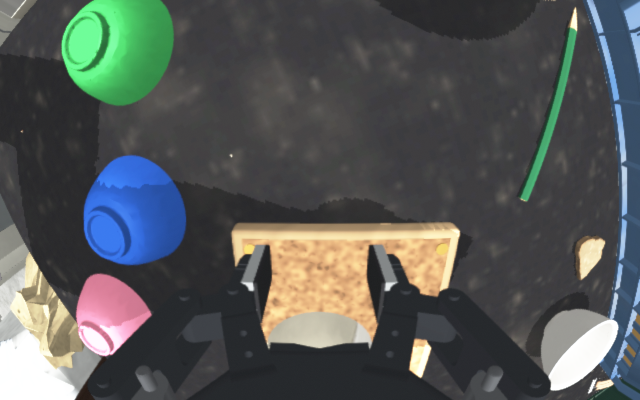

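The wrist view shows the two fingertips at (255,280) and (382,280), low over the board. The bowl (319,330) lies centred between them. I'll lower a little and advance.

Request:
apply_moves --targets '[[[0.08, -0.2, -0.15, 0, 0.18], [0.1, -0.25, 0, 0, 0.18], [0.1, -0.25, 0, 0, 0.18], [0.08, -0.2, 0, 0, 0.18], [0.04, -0.1, 0, 0, 0.18], [0.04, -0.1, 0, 0, 0.18], [0, 0, 0, 0, 0.18]]]'

```text
clock: 2.65
eef_pos: [0.5355, 0.0584, 0.0433]
tool_rot: [0.563, 0.826, 0.0, 0.0]
ft_force: [-0.3, -0.8, 0.4]
grip_width: 0.0503
grasp_force: 0.0
```

```bash
cat >> h.py <<'E'
def bowl():
    p,d,c=grab("top");W=pts(d,c);hsv=cv2.cvtColor(p,cv2.COLOR_BGR2HSV)
    B=np.stack([(W[...,:2]-C)@ex,(W[...,:2]-C)@ey],-1)
    s=(abs(W[...,2]-.056)<.004)&(abs(B[...,1])<.06)&(B[...,0]>-.1)&(B[...,0]<.06)&(hsv[...,1]<90)&(hsv[...,2]>120)
    n,l,q,_=cv2.connectedComponentsWithStats(s.astype(np.uint8))
    k=1+q[1:,4].argmax();b=B[l==k]*1000
    print("foot n",len(b),"mean",b.mean(0).round(1),"min",b.min(0).round(1),"max",b.max(0).round(1));return p
E
python3 -c "
from h import *
st();bowl()"
```

```text
t 2.65 tcp [0.5355 0.0584 0.0433] board mm [-94.7 -15. ] yaxis deg 21.5 f [-0.3 -0.8  0.4] w 0.05027786809023483
foot n 122 mean [-52.6 -18.4] min [-71.  -37.4] max [-34.3   2.6]
```

Request:
apply_moves --targets '[[[0.08, -0.12, 0, 0, 0.18], [0.12, -0.18, 0, 0, 0.18], [0.12, -0.18, 0, 0, 0.18], [0.12, -0.18, 0, 0, 0.18], [0.12, -0.18, 0, 0, 0.18], [0.12, -0.18, 0, 0, 0.18], [0.12, -0.18, 0, 0, 0.18], [0.08, -0.12, 0, 0, 0.18]]]'

```text
clock: 3.37
eef_pos: [0.571, 0.0056, 0.0431]
tool_rot: [0.563, 0.827, 0.0, 0.0]
ft_force: [0.1, 0.5, -0.1]
grip_width: 0.0504
grasp_force: 0.2
```

```bash
python3 -c "
from h import *
st();bowl()"
```

```text
t 3.3667 tcp [0.571  0.0056 0.0431] board mm [-32.5  -1.4] yaxis deg 21.5 f [ 0.1  0.5 -0.1] w 0.05041537706243864
foot n 60 mean [ 5.5 -8.7] min [ -9.9 -23.2] max [17.6  9.4]
```

Request:
apply_moves --targets '[[[0.03, -0.07, 0, 0, 0.18], [0.03, -0.07, 0, 0, 0.18], [0.03, -0.07, 0, 0, 0.18], [0.02, -0.05, 0, 0, 0.18], [0.02, -0.05, 0, 0, 0.18], [0, 0, 0, 0, 0.18]]]'

```text
clock: 3.92
eef_pos: [0.5755, -0.006, 0.0431]
tool_rot: [0.562, 0.827, -0.0, 0.0]
ft_force: [-0.4, 0.3, -0.2]
grip_width: 0.0504
grasp_force: 0.0
```

```bash
python3 -c "
from h import *
st();p=bowl();cv2.imwrite('pics/t2.png',cv2.resize(p[145:245,235:375],None,fx=5,fy=5,interpolation=cv2.INTER_CUBIC))"
```

```text
t 3.9167 tcp [ 0.5755 -0.006   0.0431] board mm [-20.1  -1.4] yaxis deg 21.6 f [-0.4  0.3 -0.2] w 0.05044358153985152
foot n 42 mean [18.1 -8.3] min [  4.5 -22.2] max [29.5  8.9]
```

View pics/t2.png

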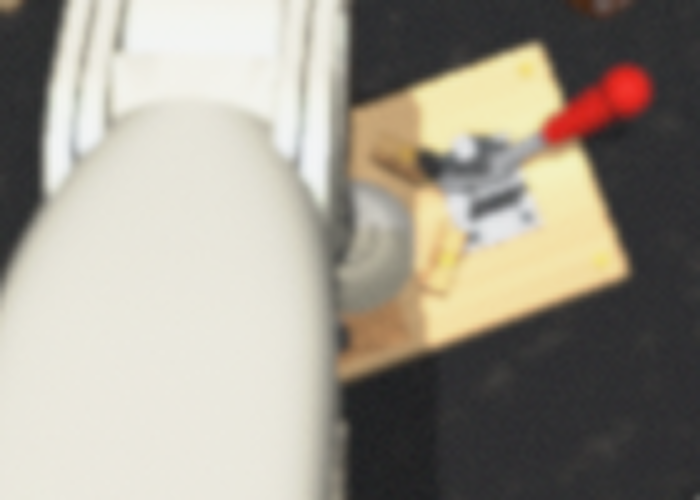

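The top crop shows the arm hiding the rear of the bowl. The bowl's front edge, at about (412,240), is still short of the stops at (400,155) and (442,262). No contact force yet, so I'll creep on.

Request:
apply_moves --targets '[[[0.02, -0.05, 0, 0, 0.18], [0.02, -0.05, 0, 0, 0.18], [0.02, -0.05, 0, 0, 0.18], [0, 0, 0, 0, 0.18]]]'

```text
clock: 4.3
eef_pos: [0.578, -0.0121, 0.0431]
tool_rot: [0.562, 0.827, -0.0, 0.0]
ft_force: [0.5, -0.4, -0.1]
grip_width: 0.0504
grasp_force: 0.1
```

Request:
apply_moves --targets '[[[0.01, -0.025, 0, 0, 0.18], [0.01, -0.025, 0, 0, 0.18], [0, 0, 0, 0, 0.18]]]'

```text
clock: 4.55
eef_pos: [0.5786, -0.0139, 0.0431]
tool_rot: [0.562, 0.827, -0.0, 0.0]
ft_force: [0.1, 0.7, -0.5]
grip_width: 0.0503
grasp_force: 0.1
```

```bash
python3 -c "
from h import *
st();p=bowl();cv2.imwrite('pics/t3.png',cv2.resize(p[145:245,235:375],None,fx=5,fy=5,interpolation=cv2.INTER_CUBIC))"
```

```text
t 4.55 tcp [ 0.5786 -0.0139  0.0431] board mm [-11.6  -1.4] yaxis deg 21.6 f [ 0.1  0.7 -0.5] w 0.050328041407821295
foot n 47 mean [27.  -9.3] min [ 12.9 -21.7] max [38.6  7.5]
```

Request:
apply_moves --targets '[[[0.015, -0.035, 0, 0, 0.18], [0, 0, 0, 0, 0.18]]]'

```text
clock: 4.77
eef_pos: [0.5793, -0.0152, 0.0431]
tool_rot: [0.562, 0.827, -0.0, 0.0]
ft_force: [-0.9, -0.2, -0.4]
grip_width: 0.0502
grasp_force: 0.1
```

Request:
apply_moves --targets '[[[0.015, -0.035, 0, 0, 0.18], [0, 0, 0, 0, 0.18]]]'

```text
clock: 4.93
eef_pos: [0.5799, -0.0162, 0.0431]
tool_rot: [0.562, 0.827, 0.0, -0.0]
ft_force: [0.0, 1.7, -1.0]
grip_width: 0.0502
grasp_force: 1.1
```

Request:
apply_moves --targets '[[[0.015, -0.035, 0, 0, 0.18], [0, 0, 0, 0, 0.18]]]'

```text
clock: 5.1
eef_pos: [0.5804, -0.0167, 0.0432]
tool_rot: [0.562, 0.827, 0.001, -0.001]
ft_force: [-0.1, 3.9, 0.3]
grip_width: 0.0502
grasp_force: 2.6
```

```bash
python3 -c "
from h import *
st();p=bowl();cv2.imwrite('pics/t3.png',cv2.resize(p[145:245,235:375],None,fx=5,fy=5,interpolation=cv2.INTER_CUBIC))"
```

```text
t 5.1 tcp [ 0.5804 -0.0167  0.0432] board mm [-8.3 -0.8] yaxis deg 21.6 f [-0.1  3.9  0.3] w 0.05023434265720917
foot n 38 mean [30.4 -6.8] min [ 18.8 -18.5] max [38.  10.5]
```

Request:
apply_moves --targets '[[[0.015, -0.035, 0, 0, 0.18], [0.01, -0.02, 0, 0, 0.18], [0, 0, 0, 0, 0.18]]]'

```text
clock: 5.4
eef_pos: [0.5809, -0.0173, 0.0432]
tool_rot: [0.562, 0.827, 0.002, -0.002]
ft_force: [-2.4, 9.2, 3.8]
grip_width: 0.0505
grasp_force: 4.8
```

Request:
apply_moves --targets '[[[-0.08, 0.2, 0, 0, 0.18], [-0.2, 0.5, 0, 0, 0.18], [-0.25, 0.65, 0.2, 0, 0.18], [-0.25, 0.65, 0.6, 0, 0], [-0.25, 0.65, 0.8, 0, -1], [-0.7, 0, 0.7, 0, -1], [-0.7, 0, 0.7, 0, -1], [-0.7, 0, 0.7, 0, -1]]]'

```text
clock: 6.07
eef_pos: [0.4552, 0.0853, 0.1915]
tool_rot: [0.562, 0.827, -0.001, 0.001]
ft_force: [-0.4, 0.3, 0.3]
grip_width: 0.0003
grasp_force: 0.0
```

```bash
python3 -c "
from h import *
st();p=bowl();cv2.imwrite('pics/t4.png',cv2.resize(p[145:245,235:375],None,fx=5,fy=5,interpolation=cv2.INTER_CUBIC))"
```

```text
t 6.0667 tcp [0.4552 0.0853 0.1915] board mm [-149.2  -79.8] yaxis deg 21.6 f [-0.4  0.3  0.3] w 0.0002809815589475432
foot n 121 mean [21.2 -1.6] min [  0.7 -20.2] max [39.6 15.4]
```

View pics/t4.png

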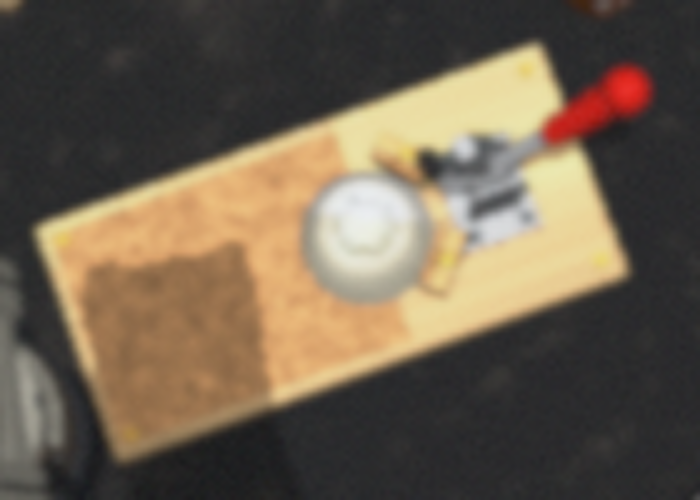

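The crop shows the bowl at (366,237) touching both stops, at (400,155) and (445,265). Measured centre is (21,-2) mm against the seat at (20,0), so it is home. Next is the lever: rise, travel past the ball and come down behind it.

Request:
apply_moves --targets '[[[0, 0, 0.9, 0, -1], [0, 0, 0.9, 0, -1], [0.3, -0.4, 0.7, 0, -1], [0.5, -0.8, 0, 0, -1], [0.5, -0.8, 0, 0, -1], [0.5, -0.8, 0, 0, -1], [0.5, -0.8, 0, 0, -1], [0.5, -0.8, 0, 0, -1]]]'

```text
clock: 6.78
eef_pos: [0.5691, -0.0929, 0.2905]
tool_rot: [0.562, 0.827, -0.001, 0.001]
ft_force: [0.6, 0.2, -0.1]
grip_width: -0.0004
grasp_force: 0.0
```

Request:
apply_moves --targets '[[[0.5, -0.8, 0, 0, -1], [0.5, -0.8, 0, 0, -1], [0.5, -0.8, 0, 0, -1], [0.4, -0.5, 0, 0, -1], [0.2, -0.3, 0, 0, -1], [0, 0, 0, 0, -1]]]'

```text
clock: 7.28
eef_pos: [0.6531, -0.2225, 0.288]
tool_rot: [0.564, 0.826, -0.001, -0.0]
ft_force: [-1.3, 0.2, -1.1]
grip_width: 0.0002
grasp_force: 0.0
```

```bash
python3 -c "
from h import *
st()"
```

```text
t 7.2833 tcp [ 0.6531 -0.2225  0.288 ] board mm [209.7  -8.6] yaxis deg 21.3 f [-1.3  0.2 -1.1] w 0.00018923424019665747
```

Request:
apply_moves --targets '[[[0.14, 0.24, -0.3, 0, -1], [0, 0, -0.8, 0, -1], [0, 0, -0.8, 0, -1], [0, 0, -0.7, 0, -1], [0, 0, -0.5, 0, -1], [0, 0, -0.2, 0, -1], [0, 0, 0, 0, -1]]]'

```text
clock: 7.87
eef_pos: [0.656, -0.2079, 0.1558]
tool_rot: [0.562, 0.827, -0.001, -0.003]
ft_force: [-0.2, -0.6, 0.0]
grip_width: 0.0003
grasp_force: 0.0
```

```bash
python3 -c "
from h import *
st();p,d,c=grab('scene');cv2.imwrite('pics/s5.png',cv2.resize(p[150:290,270:450],None,fx=4,fy=4,interpolation=cv2.INTER_CUBIC))"
```

```text
t 7.8667 tcp [ 0.656  -0.2079  0.1558] board mm [197.2  -0.5] yaxis deg 21.6 f [-0.2 -0.6  0. ] w 0.00029646567531719495
```

View pics/s5.png

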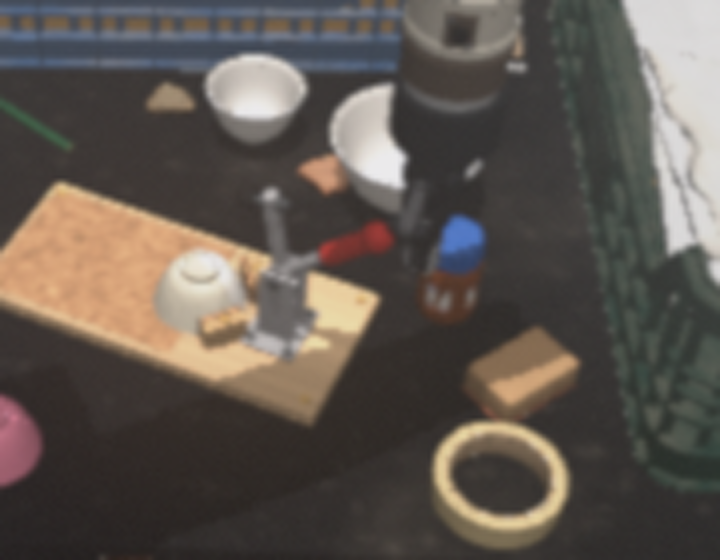

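The scene crop shows the closed fingers at (412,235), just behind the red ball (378,237), with their tips below it. The jar is clear at (455,270). I'll push towards board -x while rising slightly with the ball.

Request:
apply_moves --targets '[[[-0.09, 0.23, 0, 0, -1], [-0.09, 0.23, 0.05, 0, -1], [-0.09, 0.23, 0.08, 0, -1], [-0.09, 0.23, 0.08, 0, -1], [-0.09, 0.23, 0.08, 0, -1], [-0.09, 0.23, 0.08, 0, -1], [0, 0, 0, 0, -1]]]'

```text
clock: 8.5
eef_pos: [0.639, -0.1547, 0.1804]
tool_rot: [0.562, 0.827, 0.001, 0.007]
ft_force: [0.2, -3.2, 3.0]
grip_width: -0.0
grasp_force: 1.9
```

```bash
python3 -c "
from h import *
st()"
```

```text
t 8.5 tcp [ 0.639  -0.1547  0.1804] board mm [141.5   3.1] yaxis deg 21.5 f [ 0.2 -3.2  3. ] w -1.5825873938761933e-05
```

Request:
apply_moves --targets '[[[-0.1, 0.21, 0, 0, -1], [-0.1, 0.22, 0, 0, -1], [-0.1, 0.22, 0, 0, -1], [-0.09, 0.23, 0, 0, -1], [0, 0, 0, 0, -1]]]'

```text
clock: 8.92
eef_pos: [0.6194, -0.1155, 0.173]
tool_rot: [0.561, 0.828, 0.0, -0.001]
ft_force: [-0.2, 0.6, -0.2]
grip_width: -0.0001
grasp_force: 0.0
```

```bash
python3 -c "
from h import *
st();p,d,c=grab('scene');cv2.imwrite('pics/s6.png',cv2.resize(p[150:290,270:450],None,fx=4,fy=4,interpolation=cv2.INTER_CUBIC))"
```

```text
t 8.9167 tcp [ 0.6194 -0.1155  0.173 ] board mm [97.9 -0.7] yaxis deg 21.7 f [-0.2  0.6 -0.2] w -9.741516220730529e-05
```

View pics/s6.png

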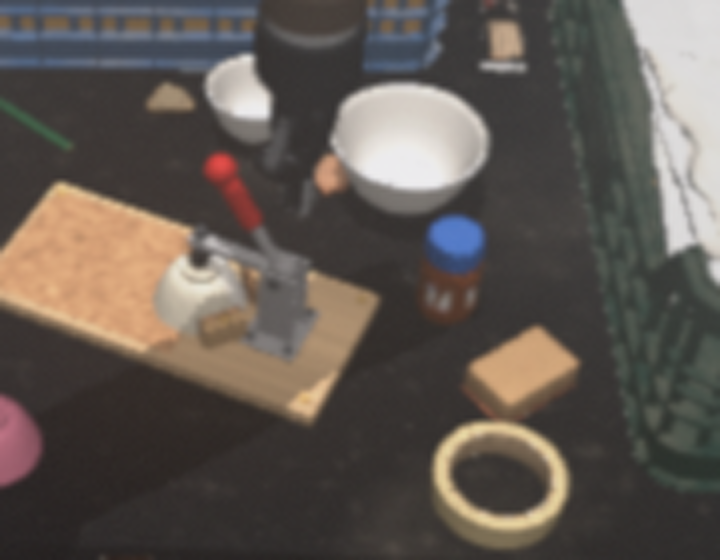

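The crop shows the lever snapped over: the ball is now at (220,168), and the pad at (198,250) is down on the bowl's foot. I'll retreat backwards and up, then check.

Request:
apply_moves --targets '[[[0.18, -0.46, 0.2, 0, -1], [0.18, -0.46, 0.6, 0, -1], [0, 0, 0.8, 0, -1], [0, 0, 0.8, 0, -1], [0, 0, 0.4, 0, -1], [0, 0, 0, 0, -1]]]'

```text
clock: 9.47
eef_pos: [0.637, -0.1559, 0.2903]
tool_rot: [0.562, 0.827, 0.002, 0.004]
ft_force: [0.0, -0.3, 0.3]
grip_width: 0.0004
grasp_force: 0.0
```

Run:
```python
from h import *
st();p,d,c=grab('scene');W=pts(d,c);hsv=cv2.cvtColor(p,cv2.COLOR_BGR2HSV)
B=np.stack([(W[...,:2]-C)@ex,(W[...,:2]-C)@ey,W[...,2]],-1)*1000
r=(hsv[...,1]>150)&((hsv[...,0]<8)|(hsv[...,0]>172))&(B[...,2]>110)&(abs(B[...,0])<150)&(abs(B[...,1])<40)
q=B[r];t=q[q[:,2]>np.percentile(q[:,2],60)];print("ball",t.mean(0).round(1),"lever angle",.8+np.arctan2(90-t[:,0].mean(),t[:,2].mean()-80).round(2))
for n,P in(("jar",(384,210)),("block",(400,241))):print(n,W[P[1],P[0]].round(3))
bowl()
```

```text
t 9.4667 tcp [ 0.637  -0.1559  0.2903] board mm [141.9   0.8] yaxis deg 21.6 f [ 0.  -0.3  0.3] w 0.00039983150279756954
ball [ 35.8  -4.9 170.9] lever angle 1.34
jar [ 0.741 -0.175  0.079]
block [ 0.721 -0.267  0.026]
foot n 5 mean [12.3 14.3] min [ 9.7 12.8] max [15.6 16.5]
```

The lever is at about 1.34 rad, close to the 1.36 expected with the bowl under the pad. The arm is clear and the jar and block have not moved. Handing in.

```bash
python3 -c "
from h import *
print(order.job_done())"
```

```text
the job is handed in; nothing more can be done
None
```

The bowl was pushed home against both stops, measured within about 2 mm of the seat before clamping. The lever is snapped over at about 1.34 rad with the pad on the bowl's foot, the arm is clear, and the job is handed in; no pass/fail result came back, and the pad force was not measured.

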